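# Snap the cap onto the oil bottle

## Task

One of the two oil bottles in the steel caddy is still open: take the cap that fits its spout from the chopping board, set it straight over the spout and press it down until it snaps past the catches and sits on the rubber seal. Do not let go after the click: the program finishes while the robot is still pressing the cap firmly down into the seal. Leave the other caps and everything else on the table where they are.

Things in the scene. Friction and masses are not known exactly. Their poses are not given: they have to be found in the camera images.
- cap: The cap to fit: plain white plastic cylinder, 41 mm across and 34 mm high, 20 to 45 g, standing mouth down on the board. Origin at the centre of its underside (the mouth), z up to its closed top. Hollow 30 mm deep; inside the mouth runs a lip 2.5 mm high that leaves a 28 mm opening, above it the bore is 35 mm. May be gripped on its sides at any yaw.
- open_bottle: The open oil bottle, green glass with paper label, 72 mm wide, fixed on either side of the caddy. Origin at the centre of its foot, z up. Its steel pouring spout, 25 mm across, rises 26 mm above the rubber seal; its top 12 mm taper to 13 mm across. Pushing the cap's lip over the catches on the spout takes roughly 7 to 12 N, then the force drops sharply, then the seal is met.
- catch0: One of four small sprung steel catches around the open bottle's spout. They slope outwards from about 12 mm above the seal to 33 mm across at 3 mm above it, give way inwards as the cap's lip is pushed down over them, and spring out again above the lip. Origin on the spout's axis at the seal's top.
- seat (a point): Point on the open bottle's axis at the top of its relaxed rubber seal, 170 mm above the bottle's foot; z up. When the cap has snapped on, its origin lies here or lower.
- seal: Black rubber seal ring, 39 mm across, around the foot of the open bottle's spout; origin on the axis at its top. It yields downwards under the cap at about 4 N per mm, at most 3 mm, then is hard.
- capped_bottle: The same kind of bottle in the other place of the caddy, 100 mm from the open one, already closed with the same kind of cap. Origin at the centre of its foot. Fixed.
- caddy: Steel bottle caddy, 105 x 205 mm and 55 mm high, fixed; origin under its centre, y along its length. Its inner floor is 5 mm above the table; the bottles stand in it 50 mm to either side of the centre.
- board: Wooden chopping board, 160 x 270 mm, 18 mm thick, fixed; origin under its centre, y along its length. The three loose caps stand on it in a rough row along its length, about 90 mm apart, in any order.
- jar_lid: Bystander on the board: flat white lid, 62 mm across, 19 mm high; origin at the centre of its underside.
- nozzle_cap: Bystander on the board: slim tapered white cap, 26 mm across at its foot, 44 mm high; origin at the centre of its underside.
- pepper_mill: Bystander: turned dark wood pepper mill, 52 mm across, 140 mm high, behind the work area; origin at the centre of its underside.
- sauce_cup: Bystander: white cup, 80 mm across, 80 mm high, behind the work area; origin at the centre of its underside.
- olive_jar: Bystander: jar, 70 mm across, 110 mm high, behind the work area; origin at the centre of its underside.
- spoon: Bystander: spoon, 200 mm long, lying on the table straight ahead of the robot, pointing away from it; origin near the middle of its underside.
Mind the look-alikes: they are no part of the job. What is shaped like the cap but pink is not meant.

How it is judged:
On the way, in this order (a step that is already met when the one before it is completed fails the run):
1. the cap is lifted at least 40 mm off the board (height (world z) of cap above 0.058 m), for 0.1 s.
2. the cap has snapped past the catches, straight on the spout (z of cap in the frame of seat below 0.0005 m and horizontal distance between cap and seat below 0.003 m and angle between the z axis of cap and the z axis of open_bottle, either way round below 0.06 rad), for 0.1 s.
At the end, for the whole second after the job is handed in: The cap sits snapped on the open bottle's spout, upright within 0.06 rad and centred within 3 mm, its rim at least 0.5 mm below the relaxed seal's top, at rest, and the robot still presses it: fingers touch it and the cap pushes on the seal with more than 4 N through the last second (z of cap in the frame of seat between -0.008 and -0.0005 m and horizontal distance between cap and seat below 0.003 m and angle between cap's own z axis and vertical below 0.06 rad and contact force between cap and seal above 4 N and contact force between any of the fingers, the arm and cap above 2 N and linear speed of cap below 0.02 m/s); the arm keeps its last pose, push and grip.
It fails at once if another thing on the table was moved by more than 30 mm or knocked over (distance of any of jar_lid, nozzle_cap, pepper_mill, sauce_cup, olive_jar, spoon from where it was at the start of the episode above 0.03 m or angle between any of nozzle_cap, pepper_mill, sauce_cup, olive_jar's own z axis and vertical above 0.6 rad).
It also fails if it takes over 53 s, if anything falls off the work surface, if the arm or the gripper's body presses on something with over 40 N, if the wrist force passes 120 N, or if a joint passes its speed limit or range.

## Robot

A 6-joint arm with a two-finger parallel gripper is mounted at the origin on the work surface. World frame = base frame: x ahead of the robot, y to its left, z up, the work surface at z = 0. Lengths are in m, angles in rad, forces in N, time in s.
With the tool pointing down it reaches from about 0.4 to 0.825 m from the base axis. Payload 7 kg.
Tool frame: the origin (TCP) lies midway between the tips of the shut fingers; the grasp point (between the pads) lies 19 mm behind it; x points along the fingers, y is the direction in which the jaws open and shut, and the axes are right-handed (so a half turn about x gives the same grasp; the last joint's range is limited). The gripper opens to 88 mm and grips with 3 to 60 N. Pads are 19 mm wide; open, the fingers measure 130 mm over their backs; the gripper's body (78 mm by 193 mm) begins 47 mm behind the grasp point.
Start: joints at [1.633, 0.359, 0.012, 0, -1.224, -0.288], TCP at [0.151, 0.658, 0.227] pointing down, gripper open.
Joint ranges: [-3.07, 3.07], [-1.43, 2.12], [-1.02, 1.25], [-3.03, 1.67], [-3.05, -0], [-3.03, 3.03]. Speed limits (rad/s): [2.39, 2.39, 3.01, 3.14, 3.14, 3.14].

## Interface

Orientations are given as a 3x3 rotation matrix whose columns are the frame's x, y, z axes.
In Python, from plant import bot, grab_frame, hand_in gives the robot as it stands. The module is installed in compiled form; this text tells all that it offers.
- The arm moves only by the tool jog_arm, never from a script. Its argument "increments" is a list of rows, each an object of numbers: "claw": the gripper command: -1 is shut, 1 is fully open, values between are in proportion; "x", "y", "z": the shift along the tool's x, y, z in m; "wx", "wy", "wz": the turn, a rotation vector about the tool's x, y, z in degrees. In form: [{"claw": .., "x": .., "y": .., "z": .., "wx": .., "wy": .., "wz": ..}, ...]. A call has 1 to 8 rows; each row shifts and turns the pose as measured when the row begins, along the tool's axes as they then stand; what a row does not reach is not made up. A row lasts 1/12 s, in which the tool goes at most 41.7 mm and 7.16 degrees, less where a joint would pass 70% of its speed; a pose out of reach is approached as far as the arm can. A call with a gripper value outside its range is refused whole. The fingers move at their own pace and stop on an object; "newtons" is the grip in N (left out, the last holds). Time passes only in rows, so rows that do not move let the fingers close. It gives the time, the measured TCP pose, the force and the opening at its end, in the units of the state.
- bot.get_obs(): the state, without advancing time (a new reading comes with each control period).
- grab_frame(name): name is "scene" or "top"; returns a dict with "image" (480x640x3 uint8, red, green, blue), "depth" (480x640 float32, m along the optical axis (not along the pixel's ray), 0 where there is no reading), "fx", "fy", "cx", "cy" (pixels), "k1" (the pictures are not rectified: a ray, as slopes to the right and down, at radius r is drawn at 1 + k1 r^2 times it, then the intrinsics apply), "world_to_cam" (4x4, takes a point from world to camera coordinates). Camera axes: x right, y up, looking along -z (the intrinsics and any distortion apply to the point x, -y, -z); pixel columns grow to the right and rows downward; lengths in m; the calibration is good to about 2 mm. A picture is of the moment at which its call begins.
- hand_in(): hands the job in, once; it reports no verdict.
The state is a dict: "clock": time; "joint_pos": joint angles; "dq": joint speeds; "joint_torque": joint torques, N m; "position": TCP position; "orientation": TCP orientation; "ft_force": force on the tool from outside, world axes, zero at the start; "wrist_torque": the same for the moment, N m; "gripper_width": finger opening in m.
Only numpy, scipy, OpenCV 4.12 (cv2) and the standard library are available. Lean on these libraries where they do the work, as an engineer would, in place of code of your own. Each camera call takes 0.05 s, during which the arm holds its last target.

## Working session

There is one attempt and no reset: what is moved stays moved. The work goes in short steps, Python scripts to look and compute and a tool call to move; the robot and the scene stay as the last step left them, time stands still between calls to the robot, and variables do not carry over. Pictures are saved under pics/ and viewed, and the job is handed in when it is done.

Besides the shell and the picture viewer there is one more tool, called after ">>>" by a JSON object that holds its "fn" and its "kwargs". jog_arm: Moves the arm, as the interface text tells. Its arguments: {"type":"object","properties":{"increments":{"type":"array","items":{"type":"object","properties":{"claw":{"type":"number"},"x":{"type":"number"},"y":{"type":"number"},"z":{"type":"number"},"wx":{"type":"number"},"wy":{"type":"number"},"wz":{"type":"number"}}}},"newtons":{"type":"number"}},"required":["increments"]}

```bash
mkdir -p pics
python3 - <<'E'
from plant import bot, grab_frame
import cv2,numpy as np,pickle
for n in("scene","top"):
    f=grab_frame(n); pickle.dump(f,open(n+'.pkl','wb'))
    cv2.imwrite(f'pics/{n}0.png',f['image'][:,:,::-1])
    print(n,f['fx'],f['fy'],f['cx'],f['cy'],f['k1']);print(np.round(f['world_to_cam'],3))
o=bot.get_obs();print({k:np.round(v,3) for k,v in o.items()})
E
```

```text
scene 506.978028722738 506.978028722738 315.88050864892784 239.20003636180695 -0.02472952394431272
[[-0.831  0.556 -0.011  0.421]
 [-0.378 -0.551  0.744  0.165]
 [ 0.408  0.622  0.668 -1.439]
 [ 0.     0.     0.     1.   ]]
top 527.1761986093318 527.1761986093318 326.90581377540275 226.5319191554258 -0.030002025480876077
[[-2.700e-02 -1.000e+00 -3.000e-03  9.600e-02]
 [ 9.980e-01 -2.700e-02  6.200e-02 -5.570e-01]
 [-6.200e-02 -1.000e-03  9.980e-01 -1.416e+00]
 [ 0.000e+00  0.000e+00  0.000e+00  1.000e+00]]
{'clock': np.float64(0.1), 'joint_pos': array([ 1.633,  0.359,  0.011, -0.   , -1.224, -0.288]), 'dq': array([ 0.   , -0.002,  0.003, -0.001,  0.001,  0.001]), 'joint_torque': array([-1.0000e-03, -5.8417e+01,  2.9375e+01,  7.0160e+00,  1.0000e-02,
       -0.0000e+00]), 'position': array([0.151, 0.657, 0.226]), 'orientation': array([[-0.   , -0.224, -0.975],
       [-0.001, -0.975,  0.224],
       [-1.   ,  0.001, -0.   ]]), 'ft_force': array([-0.621,  0.207,  0.183]), 'wrist_torque': array([ 0.006, -0.052,  0.026]), 'gripper_width': np.float64(0.088)}
```

View pics/scene0.png

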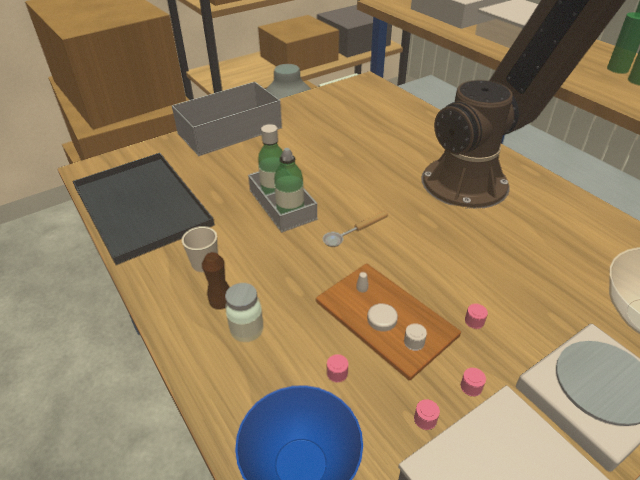

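View pics/top0.png

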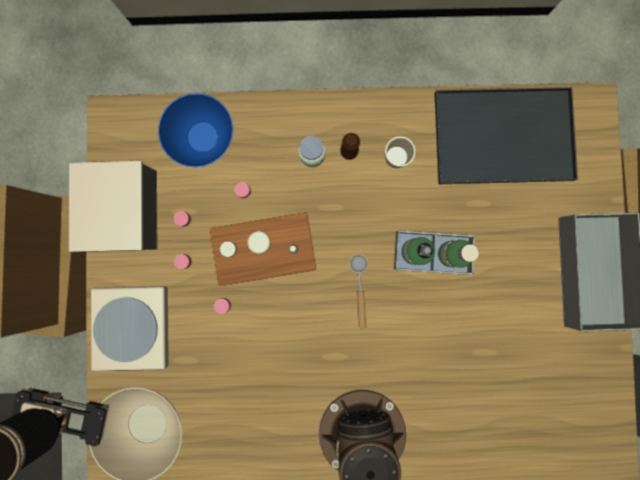

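The white candidates on the board (top view) are (228,249), (259,243) and (293,249). (259,243) is wide and flat, so it is the jar lid. (293,249) is slim, so it is the nozzle cap. (228,249) looks like the 41x34 mm cylinder. The pink ones lie off the board. I'll check this in enlarged crops.

Run:
```python
import cv2,pickle,numpy as np
s=pickle.load(open('scene.pkl','rb'))['image'][:,:,::-1];t=pickle.load(open('top.pkl','rb'))['image'][:,:,::-1]
c=lambda im,x,y,w,h,k:cv2.resize(im[y:y+h,x:x+w],(w*k,h*k),interpolation=cv2.INTER_CUBIC)
a=np.zeros((600,800,3),np.uint8)
def put(p,x,y):a[y:y+p.shape[0],x:x+p.shape[1]]=p
put(c(s,340,260,130,100,3),0,0); put(c(t,205,205,120,90,3),400,0)
put(c(s,240,115,80,60,5),0,300); put(c(t,395,230,80,50,5),400,300)
cv2.imwrite('pics/crop0.png',a)
```

```text
(no output)
```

View pics/crop0.png

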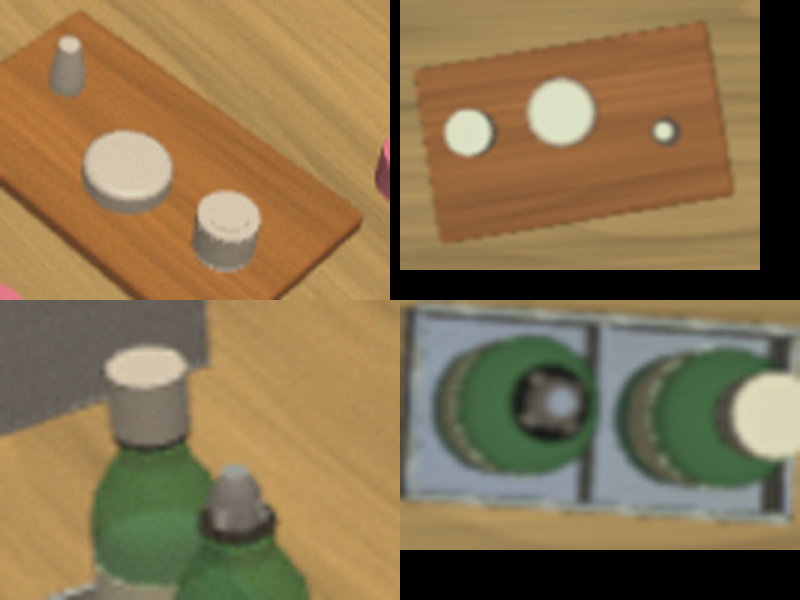

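The crops confirm it: the cap is at top (228,249) and scene (416,337). The open spout with its black seal is at top (425,250) and scene (287,157), and the other bottle is capped.

```bash
cat > h.py <<'E'
import cv2,numpy as np,pickle
def ray(f,u,v):
    K=np.array([[f['fx'],0,f['cx']],[0,f['fy'],f['cy']],[0,0,1.]])
    p=cv2.undistortPoints(np.array([[[u,v]]],float),K,np.array([f['k1'],0,0,0,0.]))[0,0]
    T=f['world_to_cam'];R=T[:3,:3];c=-R.T@T[:3,3]
    return c,R.T@np.array([p[0],-p[1],-1.])
def onz(f,u,v,z):
    c,d=ray(f,u,v);return c+d*(z-c[2])/d[2]
def proj(f,P):
    T=f['world_to_cam'];q=T[:3,:3]@np.asarray(P)+T[:3,3];s=np.array([q[0],-q[1]])/-q[2]
    s=s*(1+f['k1']*(s@s));return s*[f['fx'],f['fy']]+[f['cx'],f['cy']]
def blob(m,box):
    x,y,w,h=box;k=np.zeros(m.shape,np.uint8);k[y:y+h,x:x+w]=m[y:y+h,x:x+w]
    c=max(cv2.findContours(k,cv2.RETR_EXTERNAL,cv2.CHAIN_APPROX_NONE)[0],key=cv2.contourArea)
    return c
E
python3 - <<'E'
from h import *
s=pickle.load(open('scene.pkl','rb'));t=pickle.load(open('top.pkl','rb'))
def white(f,th):
    im=f['image'].astype(int);return ((im.min(2)>th)&(im.max(2)-im.min(2)<50)).astype(np.uint8)*255
c=blob(white(t,165),(212,232,32,34));(u,v),a,_=cv2.fitEllipse(c);P=onz(t,u,v,.052);print('cap top',u,v,a,P, 'diam mm',np.array(a)/t['fx']*1364)
c=blob(white(s,165),(400,318,32,22));(u,v),a,_=cv2.fitEllipse(c);print('cap scene',u,v,a,onz(s,u,v,.052))
# capped bottle cap top z = .175+.034
c=blob(white(t,165),(455,235,35,35));(u,v),a,_=cv2.fitEllipse(c);C1=onz(t,u,v,.209);print('capped top',u,v,a,C1)
c=blob(white(s,165),(255,120,30,14));(u,v),a,_=cv2.fitEllipse(c);print('capped scene',u,v,a,onz(s,u,v,.209))
# black seal
for n,f,b,th in(('top',t,(412,236,26,28),75),('scene',s,(275,148,28,28),75)):
    g=(f['image'].max(2)<th).astype(np.uint8)*255
    c=blob(g,b);e=cv2.fitEllipse(c);hb=cv2.boundingRect(c);print(n,'seal',e,hb,onz(f,*e[0],.175))
print('depth spout tip',t['depth'][250,427],)
# caddy corners in top
E
```

```text
cap top 227.30311584472656 248.61599731445312 (13.202945709228516, 13.635117530822754) [0.50550863 0.34662638 0.052     ] diam mm [34.16090862 35.27909712]
cap scene 415.9509582519531 331.6006774902344 (13.648140907287598, 19.069698333740234) [0.50559448 0.34818038 0.052     ]
capped top 469.6685791015625 252.57846069335938 (14.961366653442383, 15.475452423095703) [ 0.47666841 -0.25316498  0.209     ]
capped scene 268.8827209472656 127.98934936523438 (6.353233337402344, 13.488245964050293) [ 0.47832705 -0.24869311  0.209     ]
top seal ((424.5769348144531, 250.32208251953125), (14.958297729492188, 15.331731796264648), 127.69957733154297) (417, 243, 16, 16) [ 0.48532559 -0.1533556   0.175     ]
scene seal ((286.86865234375, 158.7503204345703), (8.239663124084473, 13.916587829589844), 86.34259796142578) (280, 157, 15, 7) [ 0.48810408 -0.14980802  0.175     ]
depth spout tip 1.2480595
```

>>> {"fn": "jog_arm", "kwargs": {"increments": [{"wx":6.7,"claw":1},{"wx":6.7,"claw":1},{"wx":6.7,"claw":1},{"wx":6.7,"claw":1},{"wx":6.7,"claw":1},{"wx":6.7,"claw":1},{"wx":6.7,"claw":1},{"wx":6.7,"claw":1}]}}

```text
$.increments[0]: bad value
```

>>> {"fn": "jog_arm", "kwargs": {"increments": [{"wx":6.7,"claw":1},{"wx":6.7,"claw":1},{"claw":1}]}}

```text
$.increments[0]: bad value
```

```bash
cat >> h.py <<'E'
def rel(P):
    from plant import bot
    o=bot.get_obs();R=np.array(o['orientation']);p=np.array(o['position'])
    print('t',round(float(o['clock']),2),'pos',p.round(4),'jawang',np.degrees(np.arctan2(R[1,1],R[0,1])).round(2),'tilt',R[2].round(4),'w',round(float(o['gripper_width']),4),'F',np.round(o['ft_force'],2))
    print('toolshift mm',(R.T@(np.array(P)-p)*1e3).round(1),'world',((np.array(P)-p)*1e3).round(1))
E
python3 -c "
from h import *
rel([.5055,.347,.16])"
```

```text
t 0.1 pos [0.151  0.6574 0.2257] jawang -102.94 tilt [-1.0e+00  1.4e-03 -1.0e-04] w 0.0879 F [-0.62  0.21  0.18]
toolshift mm [  66.1  223.1 -415. ] world [ 354.5 -310.4  -65.7]
```

>>> {"fn": "jog_arm", "kwargs": {"increments": [{"claw":1,"x":0,"y":0,"z":0,"wx":6.7,"wy":0,"wz":0},{"claw":1,"x":0,"y":0,"z":0,"wx":6.7,"wy":0,"wz":0},{"claw":1,"x":0,"y":0,"z":0,"wx":6.7,"wy":0,"wz":0},{"claw":1,"x":0,"y":0,"z":0,"wx":6.7,"wy":0,"wz":0},{"claw":1,"x":0,"y":0,"z":0,"wx":6.7,"wy":0,"wz":0},{"claw":1,"x":0,"y":0,"z":0,"wx":6.7,"wy":0,"wz":0},{"claw":1,"x":0,"y":0,"z":0,"wx":6.7,"wy":0,"wz":0},{"claw":1,"x":0,"y":0,"z":0,"wx":6.7,"wy":0,"wz":0}]}}

```text
clock: 0.77
position: [0.1506, 0.6552, 0.221]
orientation: [[-0.001, -0.932, -0.361], [-0.01, -0.361, 0.932], [-1.0, 0.005, -0.009]]
ft_force: [-0.7, 0.7, 0.1]
gripper_width: 0.0875
```

```bash
python3 -c "
from h import *
rel([.5055,.347,.16])"
```

```text
t 0.77 pos [0.1506 0.6552 0.221 ] jawang -158.81 tilt [-1.      0.0047 -0.0085] w 0.0875 F [-0.7   0.72  0.12]
toolshift mm [  63.5 -219.8 -415.1] world [ 354.9 -308.2  -61. ]
```

>>> {"fn": "jog_arm", "kwargs": {"increments": [{"claw":1,"x":0,"y":-0.018,"z":-0.034,"wx":0,"wy":0,"wz":0},{"claw":1,"x":0,"y":-0.018,"z":-0.034,"wx":0,"wy":0,"wz":0},{"claw":1,"x":0,"y":-0.018,"z":-0.034,"wx":0,"wy":0,"wz":0},{"claw":1,"x":0,"y":-0.018,"z":-0.034,"wx":0,"wy":0,"wz":0},{"claw":1,"x":0,"y":-0.018,"z":-0.034,"wx":0,"wy":0,"wz":0},{"claw":1,"x":0,"y":-0.018,"z":-0.034,"wx":0,"wy":0,"wz":0},{"claw":1,"x":0,"y":-0.018,"z":-0.034,"wx":0,"wy":0,"wz":0},{"claw":1,"x":0,"y":-0.018,"z":-0.034,"wx":0,"wy":0,"wz":0}]}}

```text
clock: 1.43
position: [0.3833, 0.4466, 0.2176]
orientation: [[-0.004, -0.933, -0.361], [-0.016, -0.361, 0.933], [-1.0, 0.009, -0.014]]
ft_force: [1.3, 1.5, -0.1]
gripper_width: 0.0879
```

```bash
python3 -c "
from h import *
rel([.5055,.347,.16])"
```

```text
t 1.43 pos [0.3833 0.4466 0.2176] jawang -158.87 tilt [-0.9999  0.0093 -0.0141] w 0.0879 F [ 1.3   1.54 -0.15]
toolshift mm [  58.8  -78.6 -136.1] world [122.2 -99.6 -57.6]
```

```bash
cat >> h.py <<'E'
def fix(jaw=-170):
    from plant import bot
    R=np.array(bot.get_obs()['orientation']);a=np.radians(jaw)
    x=np.array([0,0,-1.]);y=np.array([np.cos(a),np.sin(a),0]);G=np.column_stack([x,y,np.cross(x,y)])
    print('turn deg',np.degrees(cv2.Rodrigues(R.T@G)[0].ravel()).round(2))
E
python3 -c "
from h import *
fix()"
```

```text
turn deg [11.14 -0.86 -0.45]
```

>>> {"fn": "jog_arm", "kwargs": {"increments": [{"claw":1,"x":0,"y":-0.019,"z":-0.033,"wx":0,"wy":0,"wz":0},{"claw":1,"x":0,"y":-0.019,"z":-0.033,"wx":0,"wy":0,"wz":0},{"claw":1,"x":0,"y":-0.019,"z":-0.033,"wx":0,"wy":0,"wz":0},{"claw":1,"x":0,"y":-0.019,"z":-0.033,"wx":0,"wy":-0.4,"wz":-0.3},{"claw":1,"x":0,"y":0,"z":0,"wx":5,"wy":-0.4,"wz":-0.2},{"claw":1,"x":0,"y":0,"z":0,"wx":5,"wy":0,"wz":0},{"claw":1,"x":0,"y":0,"z":0,"wx":0,"wy":0,"wz":0},{"claw":1,"x":0,"y":0,"z":0,"wx":0,"wy":0,"wz":0}]}}

```text
clock: 2.1
position: [0.5114, 0.3363, 0.2159]
orientation: [[-0.004, -0.983, -0.181], [-0.004, -0.181, 0.983], [-1.0, 0.004, -0.003]]
ft_force: [-0.0, -0.5, 0.8]
gripper_width: 0.0879
```

```bash
python3 -c "
from h import *
rel([.5055,.347,.10]);fix()"
```

```text
t 2.1 pos [0.5114 0.3363 0.2159] jawang -169.56 tilt [-1.      0.0042 -0.0034] w 0.0879 F [-0.   -0.51  0.81]
toolshift mm [115.9   3.3  12. ] world [  -5.9   10.7 -115.9]
turn deg [ 0.44 -0.19 -0.24]
```

>>> {"fn": "jog_arm", "kwargs": {"increments": [{"claw":1,"x":0.03,"y":0.003,"z":0.012,"wx":0.4,"wy":-0.2,"wz":-0.2},{"claw":1,"x":0.03,"y":0,"z":0,"wx":0,"wy":0,"wz":0},{"claw":1,"x":0.03,"y":0,"z":0,"wx":0,"wy":0,"wz":0},{"claw":1,"x":0.02,"y":0,"z":0,"wx":0,"wy":0,"wz":0},{"claw":1,"x":0,"y":0,"z":0,"wx":0,"wy":0,"wz":0}]}}

```text
clock: 2.52
position: [0.5054, 0.3513, 0.1045]
orientation: [[0.003, -0.982, -0.191], [0.005, -0.191, 0.982], [-1.0, -0.004, 0.004]]
ft_force: [0.2, -0.6, -0.8]
gripper_width: 0.0875
```

```bash
python3 -c "
from h import *
from plant import grab_frame
rel([.5055,.347,.024]);fix()
a=[]
for n,x,y in(('scene',330,200),('top',170,190)):
    f=grab_frame(n);a.append(cv2.resize(f['image'][y:y+150,x:x+130,::-1],None,fx=3,fy=3))
cv2.imwrite('pics/pre.png',np.hstack(a))"
```

```text
t 2.52 pos [0.5054 0.3513 0.1045] jawang -168.97 tilt [-1.     -0.0042  0.0038] w 0.0875 F [ 0.17 -0.64 -0.84]
toolshift mm [80.5  1.  -4.5] world [  0.1  -4.3 -80.5]
turn deg [1.03 0.22 0.24]
```

View pics/pre.png

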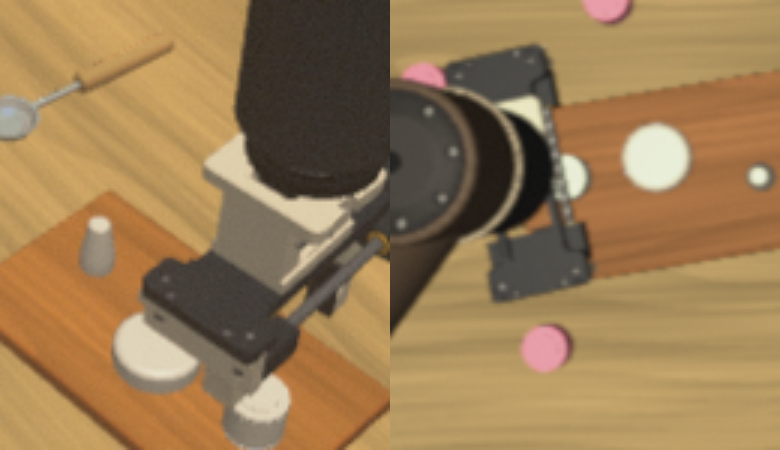

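The hand straddles the white cap (crop right ~(575,178)), and the jar lid is clear. Going down.

>>> {"fn": "jog_arm", "kwargs": {"increments": [{"claw":1,"x":0.02,"y":0.001,"z":-0.004,"wx":0,"wy":0.2,"wz":0.2},{"claw":1,"x":0.02,"y":0,"z":0,"wx":0,"wy":0,"wz":0},{"claw":1,"x":0.015,"y":0,"z":0,"wx":0,"wy":0,"wz":0},{"claw":1,"x":0.01,"y":0,"z":0,"wx":0,"wy":0,"wz":0},{"claw":1,"x":0,"y":0,"z":0,"wx":0,"wy":0,"wz":0}]}}

```text
clock: 3.03
position: [0.5119, 0.3558, 0.0522]
orientation: [[0.016, -0.979, -0.201], [0.014, -0.201, 0.98], [-1.0, -0.019, 0.011]]
ft_force: [-0.3, -0.1, 0.2]
gripper_width: 0.0874
```

```bash
python3 -c "
from h import *
rel([.5055,.347,.024]);fix()"
```

```text
t 3.03 pos [0.5119 0.3558 0.0522] jawang -168.42 tilt [-0.9998 -0.0186  0.0109] w 0.0874 F [-0.33 -0.07  0.2 ]
toolshift mm [28.   8.5 -7.7] world [ -6.4  -8.8 -28.2]
turn deg [1.58 0.64 1.06]
```

>>> {"fn": "jog_arm", "kwargs": {"increments": [{"claw":1,"x":0,"y":0.008,"z":-0.008,"wx":1.5,"wy":0.7,"wz":1.0},{"claw":1,"x":0,"y":0,"z":0,"wx":0,"wy":0,"wz":0},{"claw":1,"x":0,"y":0,"z":0,"wx":0,"wy":0,"wz":0}]}}

```text
clock: 3.28
position: [0.5065, 0.3474, 0.0559]
orientation: [[0.003, -0.985, -0.174], [0.001, -0.174, 0.985], [-1.0, -0.003, 0.0]]
ft_force: [0.5, 0.7, -0.1]
gripper_width: 0.0878
```

```bash
python3 -c "
from h import *
rel([.5055,.347,.024]);fix()"
```

```text
t 3.28 pos [0.5065 0.3474 0.0559] jawang -169.95 tilt [-1.e+00 -3.e-03  1.e-04] w 0.0878 F [ 0.54  0.71 -0.06]
toolshift mm [31.9  1.1 -0.2] world [ -1.   -0.4 -31.9]
turn deg [0.05 0.   0.17]
```

>>> {"fn": "jog_arm", "kwargs": {"increments": [{"claw":1,"x":0.012,"y":0.001,"z":0,"wx":0,"wy":0,"wz":0.2},{"claw":1,"x":0.01,"y":0,"z":0,"wx":0,"wy":0,"wz":0},{"claw":1,"x":0.007,"y":0,"z":0,"wx":0,"wy":0,"wz":0},{"claw":1,"x":0,"y":0,"z":0,"wx":0,"wy":0,"wz":0},{"claw":1,"x":0,"y":0,"z":0,"wx":0,"wy":0,"wz":0}]}}

```text
clock: 3.7
position: [0.5066, 0.3483, 0.0272]
orientation: [[0.002, -0.985, -0.175], [0.003, -0.175, 0.985], [-1.0, -0.003, 0.003]]
ft_force: [-0.4, -0.3, 0.8]
gripper_width: 0.0876
```

```bash
python3 -c "
from h import *
rel([.5055,.347,.024]);fix()"
```

```text
t 3.7 pos [0.5066 0.3483 0.0272] jawang -169.94 tilt [-1.     -0.0029  0.003 ] w 0.0876 F [-0.41 -0.34  0.79]
toolshift mm [ 3.2  1.3 -1.1] world [-1.1 -1.3 -3.2]
turn deg [0.06 0.17 0.17]
```

>>> {"fn": "jog_arm", "kwargs": {"increments": [{"claw":1,"x":0.003,"y":0.001,"z":-0.001,"wx":0,"wy":0.2,"wz":0.2},{"claw":1,"x":0,"y":0,"z":0,"wx":0,"wy":0,"wz":0},{"claw":-1,"x":0,"y":0,"z":0,"wx":0,"wy":0,"wz":0},{"claw":-1,"x":0,"y":0,"z":0,"wx":0,"wy":0,"wz":0},{"claw":-1,"x":0,"y":0,"z":0,"wx":0,"wy":0,"wz":0},{"claw":-1,"x":0,"y":0,"z":0,"wx":0,"wy":0,"wz":0},{"claw":-1,"x":0,"y":0,"z":0,"wx":0,"wy":0,"wz":0},{"claw":-1,"x":0,"y":0,"z":0,"wx":0,"wy":0,"wz":0}], "newtons": 50}}

```text
clock: 4.37
position: [0.506, 0.3472, 0.0241]
orientation: [[-0.001, -0.985, -0.175], [-0.001, -0.175, 0.985], [-1.0, 0.001, -0.001]]
ft_force: [0.3, 0.2, -0.2]
gripper_width: 0.0531
```

```bash
python3 -c "
from h import *
rel([.5055,.347,.024]);fix()"
```

```text
t 4.37 pos [0.506  0.3472 0.0241] jawang -169.92 tilt [-1.e+00  8.e-04 -1.e-03] w 0.0531 F [ 0.34  0.16 -0.25]
toolshift mm [ 0.1  0.5 -0.2] world [-0.5 -0.2 -0.1]
turn deg [ 0.08 -0.06 -0.04]
```

>>> {"fn": "jog_arm", "kwargs": {"increments": [{"claw":-1,"x":0,"y":0,"z":0,"wx":0,"wy":0,"wz":0},{"claw":-1,"x":0,"y":0,"z":0,"wx":0,"wy":0,"wz":0},{"claw":-1,"x":0,"y":0,"z":0,"wx":0,"wy":0,"wz":0},{"claw":-1,"x":0,"y":0,"z":0,"wx":0,"wy":0,"wz":0},{"claw":-1,"x":0,"y":0,"z":0,"wx":0,"wy":0,"wz":0},{"claw":-1,"x":0,"y":0,"z":0,"wx":0,"wy":0,"wz":0}]}}

```text
clock: 4.87
position: [0.506, 0.3473, 0.0244]
orientation: [[-0.0, -0.985, -0.175], [-0.001, -0.175, 0.985], [-1.0, 0.001, -0.001]]
ft_force: [0.6, 0.8, -0.3]
gripper_width: 0.0399
```

```bash
python3 -c "
from h import *
rel([.5055,.347,.024]);fix()"
```

```text
t 4.87 pos [0.506  0.3473 0.0244] jawang -169.93 tilt [-1.e+00  5.e-04 -8.e-04] w 0.0399 F [ 0.62  0.76 -0.34]
toolshift mm [ 0.4  0.5 -0.2] world [-0.5 -0.3 -0.4]
turn deg [ 0.07 -0.04 -0.03]
```

>>> {"fn": "jog_arm", "kwargs": {"increments": [{"claw":-1,"x":-0.01,"y":0,"z":0,"wx":0,"wy":0,"wz":0},{"claw":-1,"x":-0.03,"y":0,"z":0,"wx":0,"wy":0,"wz":0},{"claw":-1,"x":-0.035,"y":0,"z":0,"wx":0,"wy":0,"wz":0},{"claw":-1,"x":-0.035,"y":0,"z":0,"wx":0,"wy":0,"wz":0},{"claw":-1,"x":-0.035,"y":0,"z":0,"wx":0,"wy":0,"wz":0},{"claw":-1,"x":-0.035,"y":0,"z":0,"wx":0,"wy":0,"wz":0},{"claw":-1,"x":-0.03,"y":0,"z":0,"wx":0,"wy":0,"wz":0},{"claw":-1,"x":0,"y":0,"z":0,"wx":0,"wy":0,"wz":0}]}}

```text
clock: 5.53
position: [0.5051, 0.345, 0.2469]
orientation: [[-0.003, -0.985, -0.175], [-0.006, -0.175, 0.985], [-1.0, 0.004, -0.005]]
ft_force: [1.6, 0.7, -0.4]
gripper_width: 0.0398
```

```bash
python3 -c "
from h import *
rel([.486,-.152,.24]);fix()"
```

```text
t 5.53 pos [0.5051 0.345  0.2469] jawang -169.94 tilt [-1.      0.0038 -0.0055] w 0.0398 F [ 1.62  0.66 -0.35]
toolshift mm [   9.9  105.6 -486. ] world [ -19.1 -497.    -6.9]
turn deg [ 0.06 -0.31 -0.22]
```

>>> {"fn": "jog_arm", "kwargs": {"increments": [{"claw":-1,"x":0,"y":0.0065,"z":-0.015,"wx":0,"wy":-0.3,"wz":-0.2},{"claw":-1,"x":0,"y":0.0065,"z":-0.03,"wx":0,"wy":0,"wz":0},{"claw":-1,"x":0,"y":0.0065,"z":-0.03,"wx":0,"wy":0,"wz":0},{"claw":-1,"x":0,"y":0.0065,"z":-0.03,"wx":0,"wy":0,"wz":0},{"claw":-1,"x":0,"y":0.0065,"z":-0.03,"wx":0,"wy":0,"wz":0},{"claw":-1,"x":0,"y":0.0065,"z":-0.03,"wx":0,"wy":0,"wz":0},{"claw":-1,"x":0,"y":0.0065,"z":-0.03,"wx":0,"wy":0,"wz":0},{"claw":-1,"x":0,"y":0.0065,"z":-0.03,"wx":0,"wy":0,"wz":0}]}}

```text
clock: 6.2
position: [0.4928, 0.111, 0.2542]
orientation: [[0.01, -0.983, -0.183], [0.009, -0.182, 0.983], [-1.0, -0.011, 0.007]]
ft_force: [0.2, 0.3, -0.9]
gripper_width: 0.0398
```

```bash
python3 -c "
from h import *
rel([.486,-.152,.24]);fix()"
```

```text
t 6.2 pos [0.4928 0.111  0.2542] jawang -169.49 tilt [-0.9999 -0.011   0.0071] w 0.0398 F [ 0.16  0.28 -0.86]
toolshift mm [  11.8   54.8 -257.4] world [  -6.8 -263.   -14.2]
turn deg [0.51 0.41 0.63]
```

>>> {"fn": "jog_arm", "kwargs": {"increments": [{"claw":-1,"x":0,"y":0.007,"z":-0.03,"wx":0.5,"wy":0.4,"wz":0.6},{"claw":-1,"x":0,"y":0.007,"z":-0.03,"wx":0,"wy":0,"wz":0},{"claw":-1,"x":0,"y":0.007,"z":-0.03,"wx":0,"wy":0,"wz":0},{"claw":-1,"x":0,"y":0.007,"z":-0.03,"wx":0,"wy":0,"wz":0},{"claw":-1,"x":0,"y":0.007,"z":-0.03,"wx":0,"wy":0,"wz":0},{"claw":-1,"x":0,"y":0.007,"z":-0.03,"wx":0,"wy":0,"wz":0},{"claw":-1,"x":0,"y":0.007,"z":-0.03,"wx":0,"wy":0,"wz":0},{"claw":-1,"x":0,"y":0.006,"z":-0.025,"wx":0,"wy":0,"wz":0}]}}

```text
clock: 6.87
position: [0.4752, -0.1429, 0.2598]
orientation: [[0.008, -0.984, -0.175], [0.002, -0.175, 0.985], [-1.0, -0.008, 0.001]]
ft_force: [0.4, 0.8, 0.5]
gripper_width: 0.0398
```

>>> {"fn": "jog_arm", "kwargs": {"increments": [{"claw":-1,"x":0,"y":0,"z":0,"wx":0,"wy":0,"wz":0},{"claw":-1,"x":0,"y":0,"z":0,"wx":0,"wy":0,"wz":0}]}}

```text
clock: 7.03
position: [0.4738, -0.1474, 0.2608]
orientation: [[0.009, -0.985, -0.17], [0.002, -0.17, 0.985], [-1.0, -0.009, 0.0]]
ft_force: [-0.9, 0.2, -1.0]
gripper_width: 0.0399
```

```bash
python3 -c "
from h import *
rel([.486,-.152,.225]);fix()"
```

```text
t 7.03 pos [ 0.4738 -0.1474  0.2608] jawang -170.21 tilt [-1.0e+00 -8.9e-03  2.0e-04] w 0.0399 F [-0.94  0.23 -1.  ]
toolshift mm [ 35.9 -10.9  -6.7] world [ 12.2  -4.6 -35.8]
turn deg [-0.21  0.01  0.51]
```

>>> {"fn": "jog_arm", "kwargs": {"increments": [{"claw":-1,"x":0.01,"y":-0.011,"z":-0.007,"wx":-0.2,"wy":0,"wz":0.5},{"claw":-1,"x":0.01,"y":0,"z":0,"wx":0,"wy":0,"wz":0},{"claw":-1,"x":0.008,"y":0,"z":0,"wx":0,"wy":0,"wz":0},{"claw":-1,"x":0,"y":0,"z":0,"wx":0,"wy":0,"wz":0},{"claw":-1,"x":0,"y":0,"z":0,"wx":0,"wy":0,"wz":0}]}}

```text
clock: 7.45
position: [0.4858, -0.151, 0.2334]
orientation: [[0.003, -0.985, -0.174], [0.001, -0.174, 0.985], [-1.0, -0.003, 0.0]]
ft_force: [0.3, 0.9, 0.3]
gripper_width: 0.0398
```

```bash
python3 -c "
from h import *
from plant import grab_frame
rel([.486,-.152,.225]);fix()
f=grab_frame('scene');pickle.dump(f,open('s1.pkl','wb'));a=[cv2.resize(f['image'][90:240,230:360,::-1],None,fx=3,fy=3,interpolation=2)]
f=grab_frame('top');pickle.dump(f,open('t1.pkl','wb'));a+=[cv2.resize(f['image'][180:330,370:500,::-1],None,fx=3,fy=3,interpolation=2)]
cv2.imwrite('pics/above.png',np.hstack(a))"
```

```text
t 7.45 pos [ 0.4858 -0.151   0.2334] jawang -169.98 tilt [-1.0e+00 -2.7e-03  1.0e-04] w 0.0398 F [0.33 0.86 0.31]
toolshift mm [ 8.4  0.  -1.1] world [ 0.2 -1.  -8.4]
turn deg [0.02 0.01 0.15]
```

View pics/above.png

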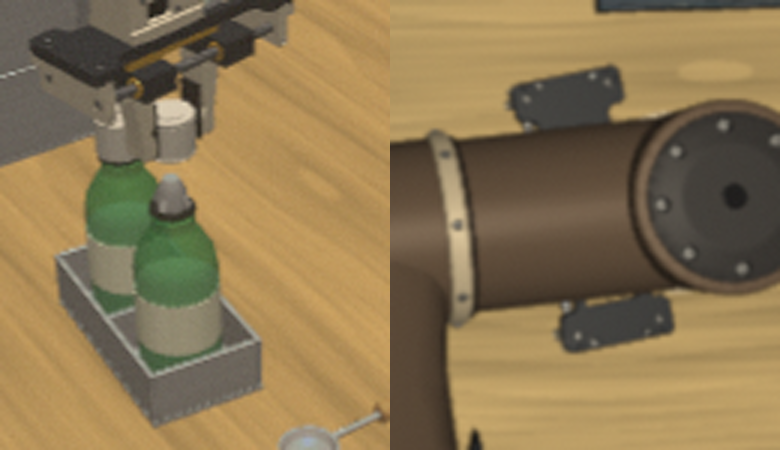

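Run:
```python
from h import *
f=pickle.load(open('s1.pkl','rb'));t=pickle.load(open('top.pkl','rb'));s=pickle.load(open('scene.pkl','rb'))
cv2.imwrite('pics/z1.png',cv2.resize(f['image'][120:170,265:315,::-1],None,fx=12,fy=12,interpolation=0))
cv2.imwrite('pics/z2.png',np.hstack([cv2.resize(s['image'][140:180,265:305,::-1],None,fx=10,fy=10,interpolation=0),cv2.resize(t['image'][230:270,405:445,::-1],None,fx=10,fy=10,interpolation=0)]))
for n,P in(('tip',(.4858,-.1527,.201)),('seal',(.4858,-.1527,.175)),('capc top',(.4858,-.151,.2614)),('capc mouth',(.4858,-.151,.2274))):
    print(n,'scene',proj(f,P).round(2),'top',proj(t,P).round(2))
for a in np.arange(0,360,30):
    pass
c,d=ray(f,285,150);h=np.array([d[0],d[1]]);print('view azimuth',np.degrees(np.arctan2(h[1],h[0])),'mm/px right',1000*abs((np.array([.486,-.152,.2])-c)@f['world_to_cam'][2,:3])/f['fx'])
```

```text
tip scene [286.53 148.59] top [426.29 249.94]
seal scene [287.06 157.91] top [424.3  250.13]
capc top scene [285.62 126.21] top [430.5  249.49]
capc mouth scene [286.35 139.17] top [427.66 249.76]
view azimuth -119.34955035759484 mm/px right 2.370907870014975
```

View pics/z1.png

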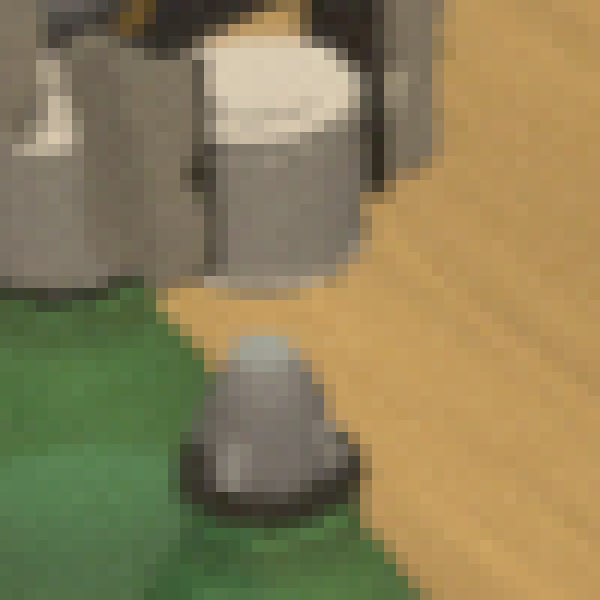

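View pics/z2.png

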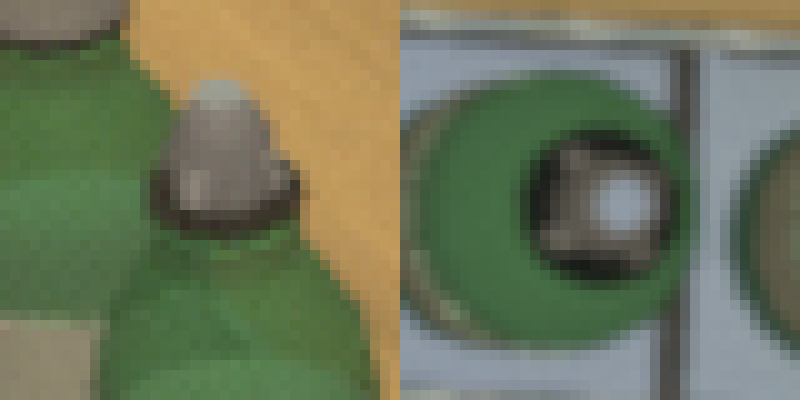

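The cap hangs centred over the spout: in the crop, tip at (264,345) and cap right edge at 361 against a predicted 362. A 1.7 mm correction in y remains, then I descend.

>>> {"fn": "jog_arm", "kwargs": {"increments": [{"claw":-1,"x":0.004,"y":0,"z":-0.0017,"wx":0,"wy":0,"wz":0.15},{"claw":-1,"x":0.008,"y":0,"z":0,"wx":0,"wy":0,"wz":0},{"claw":-1,"x":0.004,"y":0,"z":0,"wx":0,"wy":0,"wz":0},{"claw":-1,"x":0,"y":0,"z":0,"wx":0,"wy":0,"wz":0},{"claw":-1,"x":0,"y":0,"z":0,"wx":0,"wy":0,"wz":0}]}}

```text
clock: 7.97
position: [0.4866, -0.152, 0.2173]
orientation: [[0.003, -0.984, -0.175], [0.0, -0.175, 0.984], [-1.0, -0.003, -0.0]]
ft_force: [0.3, -1.2, 0.4]
gripper_width: 0.0397
```

```bash
python3 -c "
from h import *
rel([.4858,-.1527,.20]);fix()"
```

```text
t 7.97 pos [ 0.4866 -0.152   0.2173] jawang -169.9 tilt [-1.0e+00 -2.5e-03 -2.0e-04] w 0.0397 F [ 0.3  -1.24  0.36]
toolshift mm [17.3  1.  -0.5] world [ -0.8  -0.7 -17.3]
turn deg [ 0.1  -0.01  0.14]
```

>>> {"fn": "jog_arm", "kwargs": {"increments": [{"claw":-1,"x":0.003,"y":0.001,"z":-0.0006,"wx":0,"wy":0,"wz":0.15},{"claw":-1,"x":0.004,"y":0,"z":0,"wx":0,"wy":0,"wz":0},{"claw":-1,"x":0.003,"y":0,"z":0,"wx":0,"wy":0,"wz":0},{"claw":-1,"x":0,"y":0,"z":0,"wx":0,"wy":0,"wz":0},{"claw":-1,"x":0,"y":0,"z":0,"wx":0,"wy":0,"wz":0}], "newtons": 60}}

```text
clock: 8.38
position: [0.4856, -0.153, 0.2063]
orientation: [[-0.0, -0.985, -0.175], [-0.0, -0.175, 0.985], [-1.0, 0.0, -0.0]]
ft_force: [-0.0, 0.4, -0.4]
gripper_width: 0.0396
```

```bash
python3 -c "
from h import *
rel([.4858,-.1527,.20]);fix()"
```

```text
t 8.38 pos [ 0.4856 -0.153   0.2063] jawang -169.91 tilt [-1.e+00  5.e-04 -3.e-04] w 0.0396 F [-0.03  0.42 -0.43]
toolshift mm [ 6.3 -0.2  0.3] world [ 0.2  0.3 -6.3]
turn deg [ 0.09 -0.02 -0.03]
```

>>> {"fn": "jog_arm", "kwargs": {"increments": [{"claw":-1,"x":0.002,"y":0,"z":0,"wx":0,"wy":0,"wz":0},{"claw":-1,"x":0.003,"y":0,"z":0,"wx":0,"wy":0,"wz":0},{"claw":-1,"x":0.002,"y":0,"z":0,"wx":0,"wy":0,"wz":0},{"claw":-1,"x":0,"y":0,"z":0,"wx":0,"wy":0,"wz":0}]}}

```text
clock: 8.72
position: [0.4858, -0.1531, 0.1988]
orientation: [[0.0, -0.985, -0.175], [-0.0, -0.175, 0.985], [-1.0, 0.0, -0.0]]
ft_force: [-0.8, -0.2, -0.3]
gripper_width: 0.0395
```

```bash
python3 -c "
from h import *
rel([.4858,-.1527,.195]);fix()
from plant import grab_frame
f=grab_frame('scene');cv2.imwrite('pics/on.png',cv2.resize(f['image'][120:170,265:315,::-1],None,fx=12,fy=12,interpolation=0))"
```

```text
t 8.72 pos [ 0.4858 -0.1531  0.1988] jawang -169.92 tilt [-1.e+00  1.e-04 -4.e-04] w 0.0395 F [-0.77 -0.17 -0.31]
toolshift mm [ 3.8 -0.1  0.4] world [ 0.   0.4 -3.8]
turn deg [ 0.08 -0.02 -0.  ]
```

View pics/on.png

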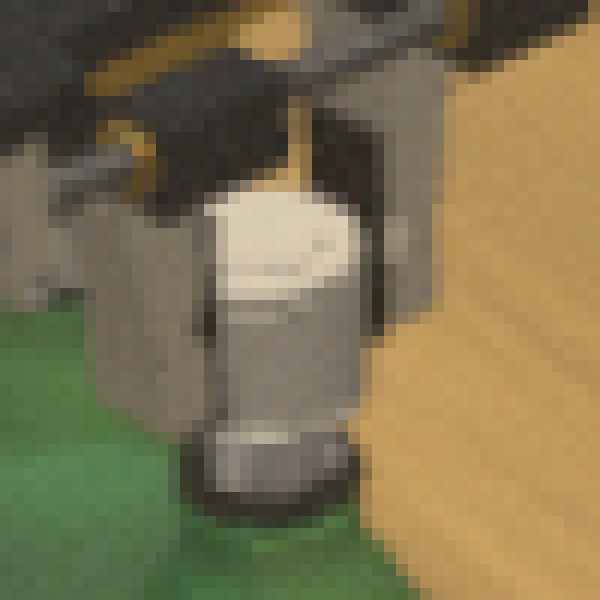

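The cap is over the spout (mouth at crop row ~435, seal row ~500), free of contact. Descending onto the catches.

>>> {"fn": "jog_arm", "kwargs": {"increments": [{"claw":-1,"x":0.002,"y":0,"z":0.0004,"wx":0,"wy":0,"wz":0},{"claw":-1,"x":0.002,"y":0,"z":0,"wx":0,"wy":0,"wz":0},{"claw":-1,"x":0.002,"y":0,"z":0,"wx":0,"wy":0,"wz":0}]}}

```text
clock: 9.02
position: [0.4861, -0.1527, 0.193]
orientation: [[0.001, -0.985, -0.175], [-0.001, -0.175, 0.985], [-1.0, -0.001, -0.001]]
ft_force: [-0.0, 0.2, 1.3]
gripper_width: 0.0399
```

>>> {"fn": "jog_arm", "kwargs": {"increments": [{"claw":-1,"x":0.002,"y":0,"z":0,"wx":0,"wy":0,"wz":0},{"claw":-1,"x":0.002,"y":0,"z":0,"wx":0,"wy":0,"wz":0}]}}

```text
clock: 9.18
position: [0.4863, -0.1531, 0.1891]
orientation: [[0.002, -0.984, -0.176], [-0.001, -0.176, 0.984], [-1.0, -0.001, -0.002]]
ft_force: [-0.4, -2.4, 3.4]
gripper_width: 0.0401
```

>>> {"fn": "jog_arm", "kwargs": {"increments": [{"claw":-1,"x":0.002,"y":0,"z":0,"wx":0,"wy":0,"wz":0},{"claw":-1,"x":0.002,"y":0,"z":0,"wx":0,"wy":0,"wz":0}]}}

```text
clock: 9.35
position: [0.4869, -0.1537, 0.1859]
orientation: [[0.003, -0.984, -0.176], [-0.003, -0.176, 0.984], [-1.0, -0.002, -0.003]]
ft_force: [-2.5, 0.4, 8.4]
gripper_width: 0.0397
```

```bash
python3 -c "
from h import *
rel([.4858,-.1530,.18]);fix()"
```

```text
t 9.35 pos [ 0.4869 -0.1537  0.1859] jawang -169.85 tilt [-1.     -0.0025 -0.0032] w 0.0397 F [-2.52  0.41  8.43]
toolshift mm [5.9 1.  0.9] world [-1.1  0.7 -5.9]
turn deg [ 0.15 -0.18  0.14]
```

>>> {"fn": "jog_arm", "kwargs": {"increments": [{"claw":-1,"x":0.0025,"y":0.001,"z":0.0006,"wx":0,"wy":-0.2,"wz":0.15},{"claw":-1,"x":0.003,"y":0,"z":0,"wx":0,"wy":0,"wz":0}]}}

```text
clock: 9.52
position: [0.4871, -0.1538, 0.1821]
orientation: [[0.003, -0.984, -0.177], [-0.001, -0.177, 0.984], [-1.0, -0.003, -0.001]]
ft_force: [-0.2, -1.2, -7.6]
gripper_width: 0.0396
```

```bash
python3 -c "
from h import *
rel([.4858,-.1530,.18]);fix()"
```

```text
t 9.52 pos [ 0.4871 -0.1538  0.1821] jawang -169.81 tilt [-1.     -0.0029 -0.0013] w 0.0396 F [-0.23 -1.18 -7.6 ]
toolshift mm [2.  1.2 1. ] world [-1.3  0.8 -2.1]
turn deg [ 0.19 -0.08  0.17]
```

>>> {"fn": "jog_arm", "kwargs": {"increments": [{"claw":-1,"x":0.001,"y":0.0007,"z":0.0005,"wx":0,"wy":0,"wz":0.1},{"claw":-1,"x":0.002,"y":0,"z":0,"wx":0,"wy":0,"wz":0}]}}

```text
clock: 9.68
position: [0.4865, -0.1534, 0.179]
orientation: [[0.002, -0.984, -0.177], [-0.001, -0.177, 0.984], [-1.0, -0.002, -0.001]]
ft_force: [-2.6, 1.4, 9.4]
gripper_width: 0.04
```

```bash
python3 -c "
from h import *
rel([.4858,-.1530,.18]);fix()"
```

```text
t 9.68 pos [ 0.4865 -0.1534  0.179 ] jawang -169.82 tilt [-1.     -0.0015 -0.0014] w 0.04 F [-2.63  1.37  9.4 ]
toolshift mm [-1.1  0.6  0.5] world [-0.7  0.4  1. ]
turn deg [ 0.18 -0.08  0.09]
```

>>> {"fn": "jog_arm", "kwargs": {"increments": [{"claw":-1,"x":0.002,"y":0.0005,"z":0,"wx":0,"wy":0,"wz":0.1},{"claw":-1,"x":0.002,"y":0,"z":0,"wx":0,"wy":0,"wz":0}]}}

```text
clock: 9.85
position: [0.4866, -0.1535, 0.1779]
orientation: [[0.002, -0.984, -0.178], [-0.002, -0.178, 0.984], [-1.0, -0.001, -0.003]]
ft_force: [-12.3, 7.6, 29.1]
gripper_width: 0.0394
```

```bash
python3 -c "
from h import *
rel([.4858,-.1530,.18]);fix()
from plant import grab_frame
for i in range(3):
  f=grab_frame('scene');rel([.4858,-.1530,.18])
pickle.dump(f,open('s2.pkl','wb'))
cv2.imwrite('pics/on2.png',cv2.resize(f['image'][120:170,265:315,::-1],None,fx=12,fy=12,interpolation=0))"
```

```text
t 9.85 pos [ 0.4866 -0.1535  0.1779] jawang -169.75 tilt [-1.     -0.0013 -0.0027] w 0.0394 F [-12.3    7.6   29.12]
toolshift mm [-2.1  0.7  0.7] world [-0.8  0.5  2.1]
turn deg [ 0.25 -0.15  0.07]
t 9.9 pos [ 0.4866 -0.1535  0.1781] jawang -169.74 tilt [-1.     -0.0015 -0.0027] w 0.0399 F [-8.97  4.87 20.89]
toolshift mm [-1.9  0.6  0.6] world [-0.8  0.5  1.9]
t 9.95 pos [ 0.4865 -0.1535  0.1781] jawang -169.74 tilt [-1.     -0.0017 -0.0027] w 0.0397 F [-8.68  4.44 20.26]
toolshift mm [-1.9  0.6  0.6] world [-0.7  0.5  1.9]
t 10.0 pos [ 0.4865 -0.1535  0.1781] jawang -169.75 tilt [-1.     -0.0018 -0.0026] w 0.0397 F [-8.09  4.7  21.13]
toolshift mm [-1.9  0.6  0.6] world [-0.7  0.5  1.9]
```

View pics/on2.png

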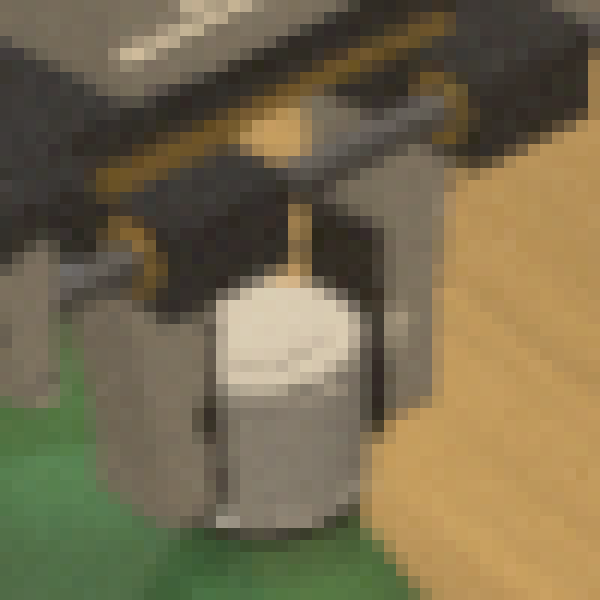

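```bash
python3 -c "
from plant import hand_in
from h import *
rel([.4858,-.1530,.1781]);print(hand_in())"
```

```text
t 10.0 pos [ 0.4865 -0.1535  0.1781] jawang -169.75 tilt [-1.     -0.0018 -0.0026] w 0.0397 F [-8.09  4.7  21.13]
toolshift mm [0.  0.6 0.6] world [-0.7  0.5 -0. ]
the job is handed in; nothing more can be done
None
```

I took the white 41 mm cap from the board, set it over the open bottle's spout and pressed it down until it snapped on. I handed in at 10.0 s with the robot still gripping and pressing. `hand_in()` gives no verdict, so I can't confirm the run was judged a pass.

- **Snap:** the upward force rose to 8.4 N on the catches and then dropped sharply. It rose again to 9.4 N about 2 mm below the relaxed seal's top.
- **Final press:** the push held steady at about 21 N upward over the last three readings.
- **Position:** the rim is about 3.3 mm below the relaxed seal's top, worked out from the tool height, so the seal is at its limit. Tool tilt is about 0.003 rad. The tool is about 1 mm off my estimate of the spout axis, and the last picture shows the cap on the seal with no slip in the fingers.
- **What disagreed:**
  - A sideways force of about 9 N remained at the end, so the cap probably leans lightly on the spout within its 1.5 mm of play.
  - The two cameras differed by up to 4 mm on the bottle's position. I resolved this using the cap's own position as the gripper held it.

I steered clear of the other objects and saw no contact with them, but I took no final picture to check that they had stayed put.

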